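Fingertip test of the order keypad

TASK

Test the order keypad after cleaning: run the closed fingertips lightly along its curved row, on the keys or at most about two centimetres above them from the first round key to the last, so that the five round keys dip one after the other, beginning with the round key farthest from the wide key, and go on to the wide key at the end of the row; the program finishes while holding the wide key well down, more than half its travel. Leave the square keys unpressed, do not push hard, and neither shift nor lift the keypad or the things around it.

Things in the scene. Friction and masses are not known exactly. Their poses are not given: they have to be found in the camera images.
- keypad: order-screen keypad: black box, dark steel face, 145 (x) by 320 mm (y), face 30 mm above the worktop, 2.5 kg, loose on rubber feet. Origin: centre of its underside; x to its back edge, y along its long side towards the round key 1 end, z up. A row bowed towards the front edge (arc radius 250 mm): five round keys, then the wide key; behind it two square keys. All keys plain grey.
- round1_top (a point): crown of round key 1 of 5, counted from the end farthest from the wide key: dome 30 mm across, crown 43 mm above the worktop; the dome is 5 mm high from crown to rim (sphere radius 25 mm), below it the side is upright. Neighbouring round keys are 42 to 45 mm apart. The point moves with the key.
- round2_top (a point): crown of round key 2 of 5, counted from the end farthest from the wide key: dome 30 mm across, crown 43 mm above the worktop; the dome is 5 mm high from crown to rim (sphere radius 25 mm), below it the side is upright. Neighbouring round keys are 42 to 45 mm apart. The point moves with the key.
- round3_top (a point): crown of round key 3 of 5, counted from the end farthest from the wide key: dome 30 mm across, crown 43 mm above the worktop; the dome is 5 mm high from crown to rim (sphere radius 25 mm), below it the side is upright. Neighbouring round keys are 42 to 45 mm apart. The point moves with the key.
- round4_top (a point): crown of round key 4 of 5, counted from the end farthest from the wide key: dome 30 mm across, crown 43 mm above the worktop; the dome is 5 mm high from crown to rim (sphere radius 25 mm), below it the side is upright. Neighbouring round keys are 42 to 45 mm apart. The point moves with the key.
- round5_top (a point): crown of round key 5 of 5, counted from the end farthest from the wide key: dome 30 mm across, crown 43 mm above the worktop; the dome is 5 mm high from crown to rim (sphere radius 25 mm), below it the side is upright. Neighbouring round keys are 42 to 45 mm apart. The point moves with the key.
- wide_top (a point): middle of the flat top of the wide key, a rectangle 40 mm (keypad x) by 56 mm (keypad y), the last key of the row at the far end from round key 1, about 61 mm from round key 5; top 43 mm above the worktop. The point moves with the key.
- square1_top (a point): middle of the flat top of square key 1 of 2, 20 x 20 mm, top 39 mm above the worktop, in the row behind the round keys. Not to be pressed.
- square2_top (a point): middle of the flat top of square key 2 of 2, 20 x 20 mm, top 39 mm above the worktop, in the row behind the round keys. Not to be pressed.
- round1 (a joint): how far this key is pressed down: 0 up, 0.008 fully down (m). Spring key: 0.5 N to start, about 6 N fully down; it registers from 0.002 on and springs back when released.
- round2 (a joint): how far this key is pressed down: 0 up, 0.008 fully down (m). Spring key: 0.5 N to start, about 6 N fully down; it registers from 0.002 on and springs back when released.
- round3 (a joint): how far this key is pressed down: 0 up, 0.008 fully down (m). Spring key: 0.5 N to start, about 6 N fully down; it registers from 0.002 on and springs back when released.
- round4 (a joint): how far this key is pressed down: 0 up, 0.008 fully down (m). Spring key: 0.5 N to start, about 6 N fully down; it registers from 0.002 on and springs back when released.
- round5 (a joint): how far this key is pressed down: 0 up, 0.008 fully down (m). Spring key: 0.5 N to start, about 6 N fully down; it registers from 0.002 on and springs back when released.
- wide (a joint): how far this key is pressed down: 0 up, 0.008 fully down (m). Spring key: 0.5 N to start, about 6 N fully down; it registers from 0.002 on and springs back when released.
- square1 (a joint): how far this key is pressed down: 0 up, 0.008 fully down (m). Spring key: 0.5 N to start, about 6 N fully down; it registers from 0.002 on and springs back when released.
- square2 (a joint): how far this key is pressed down: 0 up, 0.008 fully down (m). Spring key: 0.5 N to start, about 6 N fully down; it registers from 0.002 on and springs back when released.
- ramekin_e: white ramekin, 67 mm across, 39 high, beside the keypad's round-key end; origin at the centre of its underside. A bystander.
- cup: white cup without handle, 80 mm across, 68 high, in front of the keypad; origin at the centre of its underside. A bystander.
- teaspoon_a: steel teaspoon, 130 mm, in front of the keypad; origin at the centre of its underside. A bystander.
- ramekin_f: white ramekin, 77 mm across, 42 high, to the right; origin at the centre of its underside. A bystander.
- tape: roll of brown tape lying flat, 96 mm across, 48 high, to the right; origin at the centre of its underside. A bystander.
- sachet_06: flat tea sachet, 58 x 68 x 10 mm, to the right; origin at the centre of its underside. A bystander.

How it is judged:
On the way, in this order (a step that is already met when the one before it is completed fails the run):
1. round key 1 is pressed by the fingers (at least 2 mm), the keys after it still up (value of joint round1 above 0.002 m and value of joint each of round2, round3, round4, round5, wide below 0.002 m and contact force between the fingers and keypad above 0.3 N), for 0.02 s.
2. the fingertips go on low along the row from round key 1 to the next key (less than about 35 mm above the keys) (y of the grasp point in the frame of keypad between 0.082 and 0.106 m and x of the grasp point in the frame of keypad between -0.07 and 0.03 m and z of the grasp point in the frame of keypad below 0.097 m), for 0.02 s.
3. round key 2 is pressed by the fingers (at least 2 mm), the keys after it still up (value of joint round2 above 0.002 m and value of joint each of round3, round4, round5, wide below 0.002 m and contact force between the fingers and keypad above 0.3 N), for 0.02 s.
4. the fingertips go on low along the row from round key 2 to the next key (less than about 35 mm above the keys) (y of the grasp point in the frame of keypad between 0.04 and 0.064 m and x of the grasp point in the frame of keypad between -0.07 and 0.03 m and z of the grasp point in the frame of keypad below 0.097 m), for 0.02 s.
5. round key 3 is pressed by the fingers (at least 2 mm), the keys after it still up (value of joint round3 above 0.002 m and value of joint each of round4, round5, wide below 0.002 m and contact force between the fingers and keypad above 0.3 N), for 0.02 s.
6. the fingertips go on low along the row from round key 3 to the next key (less than about 35 mm above the keys) (y of the grasp point in the frame of keypad between -0.002 and 0.022 m and x of the grasp point in the frame of keypad between -0.07 and 0.03 m and z of the grasp point in the frame of keypad below 0.097 m), for 0.02 s.
7. round key 4 is pressed by the fingers (at least 2 mm), the keys after it still up (value of joint round4 above 0.002 m and value of joint each of round5, wide below 0.002 m and contact force between the fingers and keypad above 0.3 N), for 0.02 s.
8. the fingertips go on low along the row from round key 4 to the next key (less than about 35 mm above the keys) (y of the grasp point in the frame of keypad between -0.044 and -0.02 m and x of the grasp point in the frame of keypad between -0.07 and 0.03 m and z of the grasp point in the frame of keypad below 0.097 m), for 0.02 s.
9. round key 5 is pressed by the fingers (at least 2 mm), the keys after it still up (value of joint round5 above 0.002 m and value of joint wide below 0.002 m and contact force between the fingers and keypad above 0.3 N), for 0.02 s.
10. the wide key is pressed at least half-way down by the fingers (value of joint wide above 0.004 m and contact force between the fingers and keypad above 1 N), for 0.1 s.
At the end, for the whole second after the job is handed in: The wide key is held down by the fingers, more than 4 mm of its 8 mm, with 1 to 25 N; all round and square keys are up (under 2 mm); the keypad is within 15 mm of its start and at rest, the bystanders within 20 mm of theirs (all of step 10 and contact force between the fingers and keypad below 25 N and value of joint each of round1, round2, round3, round4, round5, square1, square2 below 0.002 m and distance of keypad from where it was at the start of the episode below 0.015 m and linear speed of keypad below 0.02 m/s and distance of each of ramekin_e, cup, teaspoon_a, ramekin_f, tape, sachet_06 from where it was at the start of the episode below 0.02 m); the arm keeps its last pose, push and grip.
It fails at once if a square key is pressed (2 mm or more) (value of joint any of square1, square2 above 0.002 m).
It fails at once if the robot pushes the keypad with more than 25 N (contact force between any of the fingers, the arm and keypad above 25 N).
It fails at once if the keypad is shifted more than 15 mm, tipped or lifted (distance of keypad from where it was at the start of the episode above 0.015 m or height (world z) of keypad above 0.008 m or angle between keypad's own z axis and vertical above 0.08 rad).
It fails at once if a bystander is shifted or lifted more than 20 mm (distance of any of ramekin_e, cup, teaspoon_a, ramekin_f, tape, sachet_06 from where it was at the start of the episode above 0.02 m).
It also fails if it takes over 38 s, if anything falls off the work surface, if the arm or the gripper's body presses on something with over 40 N, if the wrist force passes 120 N, or if a joint passes its speed limit or range.

ROBOT

A 7-joint arm with a two-finger parallel gripper is mounted at the origin on a cart in front of the work surface, level with it; the furniture and walls round the work are solid. World frame = base frame: x ahead of the robot, y to its left, z up, the work surface at z = 0. Lengths are in m, angles in rad, forces in N, time in s.
With the tool pointing down it reaches from about 0.425 to 0.825 m from the base axis. Payload 3.6 kg.
Tool frame: the origin (TCP) lies at the very end of the fingers, on their centre line; the grasp point (between the pads) lies 19 mm behind it; z points along the fingers, y is the line along which they close (so a half turn about z gives the same grasp; the last joint's range is limited). The gripper opens to 85 mm and grips with 20 to 120 N. Pads are 22 mm wide; open, the fingers measure 114 mm over their backs; the gripper's body (76 mm by 85 mm) begins 54 mm behind the grasp point. The pads swing forward as they close: fully open they stand 13 mm farther back than shut.
Start: joints at [-1.276, 0.615, -0.013, 1.423, 0.008, 1.103, -0.04], TCP at [0.206, 0.617, 0.231] pointing down, gripper open.
Joint ranges: [-3.12, 3.12], [-0.3, 2.06], [-1.34, 1.32], [0.26, 2.42], [-1.36, 4.5], [0.01, 1.98], [-2.84, 2.84]. Speed limits (rad/s): [2.79, 2.79, 3.14, 3.14, 3.14, 3.14, 3.14].

INTERFACE

Orientations are given as a 3x3 rotation matrix whose columns are the frame's x, y, z axes.
In Python, from cell import env, kin, cams, job gives the robot as it stands. Calls block until the motion is done:
- env.move_to(position, orientation): joint-space move of the TCP to a pose.
- env.servo_line(position, ori=None, velocity=0.15): straight line of the TCP; ori=None keeps the orientation; velocity is the mean speed in m/s.
- env.set_joints(angles): joint-space move.
- env.move_gripper(opening, newtons=None): finger opening in m; newtons is the grip in N (None keeps the last); returns when the fingers have stopped.
- env.dwell(seconds).
- kin.ik(position, orientation): joint angles nearest the present ones, or None.
- env.read_state(): the state.
- cams.capture(name): name is "scene" or "side" or "wrist"; returns (picture, depth): 480x640x3 uint8, blue, green, red; 480x640 float32, m along the optical axis (not along the pixel's ray), 0 where there is no reading.
- cams.camera_info(name): a dict with "fx", "fy", "cx", "cy" (pixels), "R" (3x3) and "t" (3): a world point X has camera coordinates R X + t. Camera axes: x right, y down, z forward; pixel columns grow to the right and rows downward; lengths in m; the calibration is good to about 2 mm. A picture is of the moment at which its call begins: read the wrist's pose just before it. camera_info takes no time and is no camera call; for the wrist camera it gives the pose at the moment of the call.
A pose or a line that the arm cannot do raises env.MotionError and nothing moves.
- job.finish_job(): hands the job in; it is judged then, once.
Trained networks look in the newest picture that a camera, given by its name, has taken for a name from the list of things; names that differ only in an ending like _2 or _b are one class to them, and where a whole thing is asked for, a point or a joint stands for the part that bears it (a point fixed in the world has none). Each returns a list of dicts, best first, with "confidence" (0 to 1); they miss things now and then, are a little off and sometimes report something else, mostly with a low value. They report only what shows in the picture. A call takes as long as a camera call.
- cams.spot_in(label, camera): "pixel" ([column, row] in pixels, amid what is visible of it).
- cams.pinpoint(label, camera): "pixel" ([column, row] in pixels: a listed point, or the origin of a listed thing).
The state is a dict: "t": time; "joints": joint angles; "dq": joint speeds; "joint_torque": joint torques, N m; "tcp_pos": TCP position; "orientation": TCP orientation; "ft_force": force on the tool from outside, world axes, zero at the start; "ft_torque": the same for the moment, N m; "grip_width": finger opening in m; "grip_force": force on a finger pad.
Only numpy, scipy, OpenCV 4.12 (cv2) and the standard library are available. Lean on these libraries where they do the work, as an engineer would, in place of code of your own. Each camera call takes 0.05 s, during which the arm holds its last target. There are 200 camera calls.

## Working session

There is one attempt and no reset: what is moved stays moved. The work goes in short steps, each a Python script; the robot and the scene stay as the last script left them, time stands still between calls to the robot, and variables do not carry over. Pictures are saved under pics/ and viewed, at most 10 in all, crops included, and the job is handed in when it is done.

```bash
mkdir -p pics; python3 - <<'E'
from cell import env,kin,cams,job
import cv2,numpy as np
for c in("scene","side"):
    im,d=cams.capture(c); cv2.imwrite(f"pics/{c}0.png",im)
    i=cams.camera_info(c); print(c,i['fx'],np.round(-i['R'].T@i['t'],3))
    for l in ["keypad"]+[f"round{k}_top" for k in range(1,6)]+["wide_top","square1_top","square2_top"]:
        r=cams.pinpoint(l,c); print(l,[(np.round(x['pixel']).tolist(),round(x['confidence'],2)) for x in r[:6]])
print(env.read_state())
E
```

```text
scene 576.5543491144549 [-0.538  0.621  0.944]
keypad [([294.0, 254.0], 0.65)]
round1_top [([258.0, 258.0], 0.56)]
round2_top [([278.0, 256.0], 0.56)]
round3_top [([289.0, 248.0], 0.52)]
round4_top [([290.0, 252.0], 0.67), ([308.0, 240.0], 0.44)]
round5_top [([391.0, 186.0], 0.67)]
wide_top [([324.0, 226.0], 0.78)]
square1_top [([267.0, 243.0], 0.37)]
square2_top [([288.0, 228.0], 0.51), ([395.0, 186.0], 0.51)]
side 502.2406717496043 [-0.051 -0.183  1.035]
keypad [([291.0, 243.0], 0.71)]
round1_top [([316.0, 244.0], 0.71), ([239.0, 232.0], 0.51)]
round2_top [([258.0, 242.0], 0.48)]
round3_top [([278.0, 244.0], 0.65)]
round4_top [([292.0, 247.0], 0.46)]
round5_top []
wide_top [([335.0, 238.0], 0.65)]
square1_top [([267.0, 218.0], 0.38)]
square2_top [([296.0, 219.0], 0.41)]
{'t': 1.0, 'joints': array([-1.27550643,  0.61489265, -0.0125863 ,  1.42337845,  0.00810499,
        1.10341185, -0.04039674]), 'dq': array([-0.00120947,  0.00094418,  0.00072016, -0.00026315, -0.00124796,
        0.00105211, -0.00026207]), 'joint_torque': array([ 7.20980152e-04, -4.69110489e+01,  2.59472486e-01, -1.71343714e+01,
        1.00724833e-02,  1.62470893e-03, -3.23210685e-06]), 'tcp_pos': array([0.20555136, 0.61662015, 0.23130919]), 'orientation': array([[-9.48682385e-01,  3.16230503e-01, -3.50068191e-05],
       [ 3.16230504e-01,  9.48682385e-01, -3.11772811e-05],
       [ 2.33511454e-05, -4.06475614e-05, -9.99999999e-01]]), 'ft_force': array([-0.13820204, -0.70229543, -0.42569067]), 'ft_torque': array([-0.01342111,  0.01660306,  0.02613869]), 'grip_force': 0.0, 'grip_width': 0.08555478749419473}
```

View pics/scene0.png

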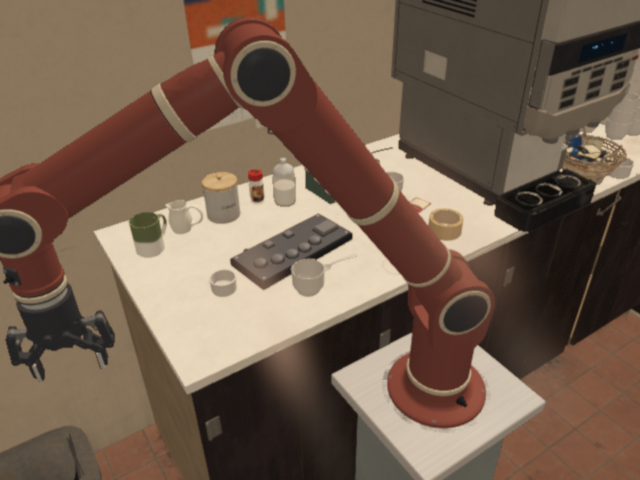

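View pics/side0.png

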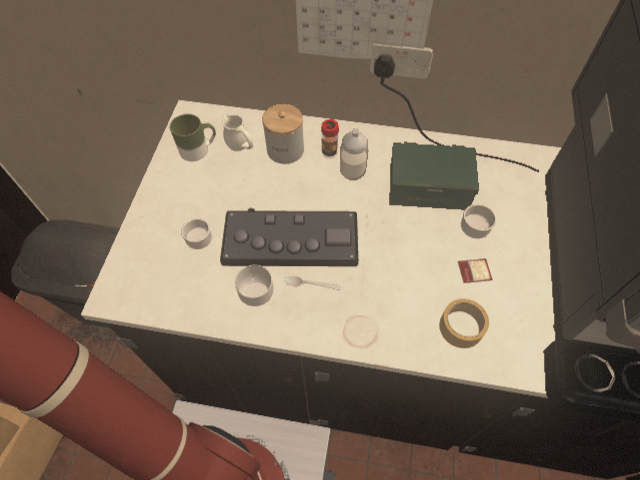

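```bash
cat > h.py <<'E'
import numpy as np,cv2
from cell import env,kin,cams,job
def toworld(c,px,z,i=None):
    i=i or cams.camera_info(c)
    r=i['R'].T@np.array([(px[0]-i['cx'])/i['fx'],(px[1]-i['cy'])/i['fy'],1]); o=-i['R'].T@i['t']
    return o+r*(z-o[2])/r[2]
E
python3 - <<'E'
from h import *
for c,p in dict(scene=[(258,258),(278,256),(289,248),(308,240),(324,226)],side=[(239,232),(258,242),(278,244),(335,238)]).items():
    for q in p: print(c,q,np.round(toworld(c,q,.043),3))
i=cams.camera_info('wrist'); s=env.read_state(); print(i, s['orientation'].T@(-i['R'].T@i['t']-s['tcp_pos']), s['orientation'].T@i['R'].T)
E
```

```text
scene (258, 258) [0.54  0.118 0.043]
scene (278, 256) [0.518 0.071 0.043]
scene (289, 248) [0.532 0.03  0.043]
scene (308, 240) [ 0.534 -0.031  0.043]
scene (324, 226) [ 0.566 -0.103  0.043]
side (239, 232) [0.539 0.124 0.043]
side (258, 242) [0.519 0.074 0.043]
side (278, 244) [0.522 0.027 0.043]
side (335, 238) [ 0.561 -0.1    0.043]
{'fx': 333.1433631446994, 'fy': 333.1433631446994, 'cx': 319.925937545015, 'cy': 239.36247823116744, 'R': array([[ 3.16177771e-01,  9.48699950e-01, -1.48808194e-04],
       [ 9.10128706e-01, -3.03278669e-01,  2.82290254e-01],
       [ 2.67763620e-01, -8.93893379e-02, -9.59329031e-01]]), 't': array([-0.64901169, -0.03752787,  0.38012557])} [ 0.07135246 -0.00092058 -0.14385177] [[ 5.55784802e-05 -9.59322446e-01 -2.82312666e-01]
 [ 9.99999993e-01  8.38531666e-05 -8.80716595e-05]
 [ 1.08161931e-04 -2.82312659e-01  9.59322444e-01]]
```

The keypad lies at about (0.545, 0.01), nearly square to the world axes. Its round keys run in the side image from (241,236) through (276,246) to (312,244), with the wide key at (338,237). The ramekin is off the left end and the cup and spoon are in front. The networks are noisy at this range, so next I'll look with the wrist camera from two places.

```bash
python3 - <<'E'
from h import *
import pickle
R=np.array([[0,1,0],[1,0,0],[0,0,-1.]])
env.move_gripper(0.0,30)
out=[]
for n,p in enumerate([(.545,.03,.20),(.545,-.06,.20)]):
    env.move_to(np.array(p),R)
    env.dwell(.3)
    i=cams.camera_info('wrist'); im,d=cams.capture('wrist'); cv2.imwrite(f'pics/w{n}.png',im)
    out.append((i,im,d)); 
    for l in ["keypad"]+[f"round{k}_top" for k in range(1,6)]+["wide_top","square1_top","square2_top"]:
        r=cams.pinpoint(l,'wrist'); print(l,[(np.round(x['pixel']).tolist(),round(x['confidence'],2),np.round(toworld('wrist',x['pixel'],.039 if l[0]=='s' else 0 if l[0]=='k' else .043,i),4)[:2].tolist()) for x in r[:3]])
pickle.dump(out,open('v.pkl','wb'))
s=env.read_state();print(s['t'],s['tcp_pos'],s['grip_width'],s['ft_force'])
E
```

```text
keypad [([332.0, 235.0], 0.9, [0.5579, 0.0047]), ([296.0, 174.0], 0.71, [0.5203, 0.0691])]
round1_top [([304.0, 120.0], 0.94, [0.5315, 0.1183])]
round2_top [([294.0, 173.0], 0.83, [0.5224, 0.0741])]
round3_top []
round4_top [([300.0, 264.0], 0.66, [0.526, -0.0126]), ([378.0, 258.0], 0.45, [0.6009, -0.0063]), ([238.0, 301.0], 0.36, [0.4637, -0.052])]
round5_top [([238.0, 300.0], 0.21, [0.4635, -0.0504])]
wide_top []
square1_top [([373.0, 188.0], 0.71, [0.5938, 0.0605])]
square2_top [([378.0, 263.0], 0.76, [0.6021, -0.0125])]
keypad [([331.0, 151.0], 0.93, [0.5558, 0.0032])]
round1_top [([290.0, 65.0], 0.68, [0.5207, 0.0717])]
round2_top [([292.0, 62.0], 0.61, [0.5224, 0.0745]), ([378.0, 81.0], 0.28, [0.5927, 0.0599])]
round3_top [([293.0, 118.0], 0.84, [0.522, 0.0309])]
round4_top [([295.0, 168.0], 0.86, [0.523, -0.0106])]
round5_top [([312.0, 215.0], 0.57, [0.5381, -0.0527]), ([377.0, 82.0], 0.15, [0.5922, 0.0592])]
wide_top [([344.0, 271.0], 0.97, [0.5682, -0.1081])]
square1_top [([379.0, 79.0], 0.92, [0.5939, 0.0624])]
square2_top [([386.0, 166.0], 0.67, [0.604, -0.0086])]
6.225 [ 0.54501237 -0.06000919  0.20000817] -2.9578153021872036e-05 [0.98143254 0.35514909 0.06553687]
```

View pics/w0.png

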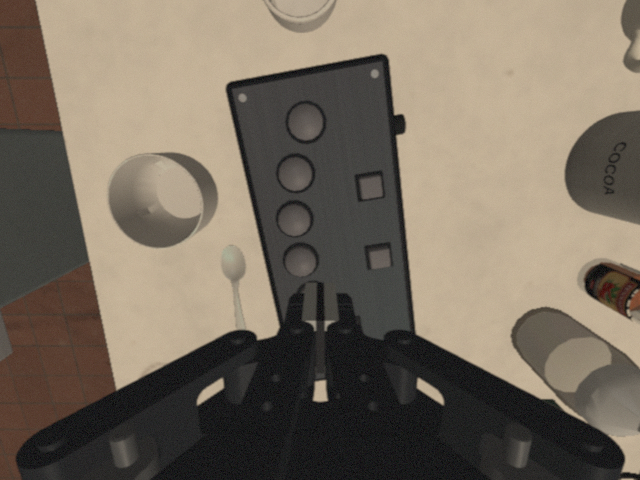

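View pics/w1.png

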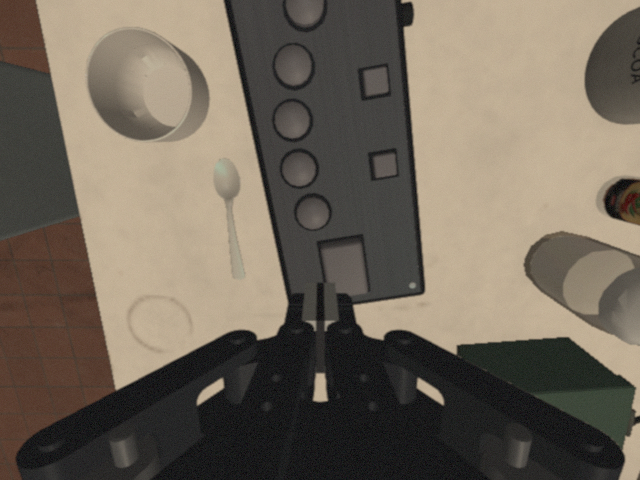

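```bash
python3 - <<'E'
from h import *
import pickle
o=pickle.load(open('v.pkl','rb'))
P=[np.diag([1,1,1])@np.array([[i['fx'],0,i['cx']],[0,i['fy'],i['cy']],[0,0,1]])@np.c_[i['R'],i['t']] for i,_,_ in o]
for n,a,b in [('r2',(294,173),(291,63.5)),('r4',(300,264),(295,168)),('s1',(373,188),(378.5,80)),('s2',(378,262),(386,166)),('kp',(332,235),(331,151))]:
    X=cv2.triangulatePoints(P[0],P[1],np.array(a,float),np.array(b,float)).ravel(); print(n,np.round(X[:3]/X[3],4))
# depth point heights at predicted keys
for v in (0,1):
    i,im,d=o[v]
    for n,X in dict(r1=(.5315,.1183),r2=(.5224,.0742),r3=(.522,.0309),r4=(.5245,-.0116),r5=(.538,-.0527),w=(.5682,-.1081)).items():
        c=i['R']@np.r_[X,.043]+i['t']; u,w=c[0]/c[2]*i['fx']+i['cx'],c[1]/c[2]*i['fy']+i['cy']
        if 3<w<476:
            z=np.median(d[int(w)-2:int(w)+3,int(u)-2:int(u)+3]); q=i['R'].T@(c/c[2]*z-i['t']); print(v,n,round(u),round(w),np.round(q,4))
E
```

```text
r2 [0.5214 0.0738 0.0396]
r4 [ 0.5249 -0.0098  0.0494]
s1 [0.5929 0.0609 0.0435]
s2 [ 0.601  -0.0079  0.049 ]
kp [ 0.5573  0.0029 -0.0066]
0 r1 304 120 [0.5316 0.1182 0.0441]
0 r2 294 173 [0.5225 0.0743 0.0446]
0 r3 295 220 [0.5221 0.0312 0.0443]
0 r4 298 263 [ 0.5246 -0.0111  0.0443]
0 r5 313 302 [0.5424 0.0399 0.224 ]
0 w 342 350 [0.5519 0.0413 0.2576]
1 r2 292 62 [0.5225 0.0739 0.0443]
1 r3 293 118 [0.5221 0.0308 0.0444]
1 r4 297 169 [ 0.5246 -0.0115  0.0443]
1 r5 312 215 [ 0.538  -0.0525  0.0441]
1 w 344 271 [ 0.5681 -0.1076  0.0443]
```

The pictures agree with the networks. In w0 round keys 1–4 are at (305,121), (295,173), (294,218) and (301,261). In w1 round key 5 is at (312,212) and the wide key at (344,265). The depth heights are about 44 mm, and the spacings (45/43/43/43/63 mm) match the text. I'll press round key 1 first and check the force.

```bash
python3 - <<'E'
from h import *
R=np.array([[0,1,0],[1,0,0],[0,0,-1.]])
k=np.array([.5315,.1190])
env.move_to(np.r_[k,.10],R)
env.servo_line(np.r_[k,.052],velocity=.08); env.dwell(.3)
f0=env.read_state()['ft_force']
for z in (.042,.040,.0385):
    env.servo_line(np.r_[k,z],velocity=.03); env.dwell(.15)
    s=env.read_state(); print(z,s['tcp_pos'],s['ft_force']-f0)
print(s['t'],f0)
E
```

```text
0.042 [0.53151064 0.11906809 0.04207859] [-0.45138265 -1.28615187  1.11123265]
0.04 [0.53157353 0.11901519 0.04010439] [-1.06408117 -0.06460085  2.65986041]
0.0385 [0.53156383 0.1190809  0.03860268] [ 0.44332359 -0.03849577  2.81208775]
9.5417 [ 0.36350112  0.33749374 -0.14910604]
```

The forces match a crown at about 43 mm, pressed roughly 4 mm. I'll continue along the row.

```bash
python3 - <<'E'
from h import *
K=[(.5315,.1190),(.5224,.0742),(.522,.0309),(.5247,-.0113),(.538,-.0527),(.5682,-.108)]
for n in range(1,6):
    a,b=np.array(K[n-1]),np.array(K[n])
    env.servo_line(np.r_[a,.047],velocity=.04)
    env.servo_line(np.r_[b,.047],velocity=.07)
    f0=env.read_state()['ft_force']
    env.servo_line(np.r_[b,.0385 if n<5 else .0370],velocity=.03); env.dwell(.15 if n<5 else .5)
    s=env.read_state(); print(n+1,s['t'],np.round(s['tcp_pos'],4),s['ft_force']-f0)
im,_=cams.capture('side'); cv2.imwrite('pics/end.png',cv2.resize(im[180:320,180:400],None,fx=3,fy=3))
fs=[]
for _ in range(10): env.dwell(.03); fs.append(env.read_state()['ft_force'])
print(np.mean(fs,0)-f0)
E
```

```text
2 11.2833 [0.523  0.0748 0.0388] [0.62186326 3.06657141 2.67273055]
3 12.9917 [0.5225 0.0316 0.0388] [0.55487156 3.64737213 2.30126898]
4 14.6833 [ 0.5252 -0.0107  0.0388] [0.53137397 0.23839791 2.84059357]
5 16.4 [ 0.5384 -0.0521  0.0388] [0.70354666 0.35472547 3.48359434]
6 18.7917 [ 0.5686 -0.1075  0.0371] [0.26245363 2.86459739 5.39711847]
[0.85046194 3.20345427 4.80226739]
```

View pics/end.png

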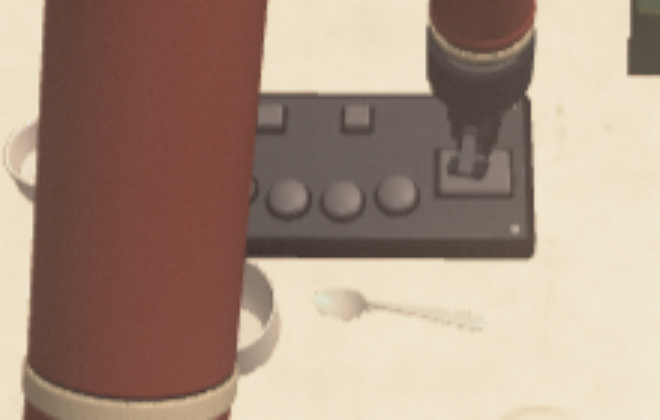

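The fingertips stand on the wide key at about (470,165), pushing with roughly 5 N (about 6 mm down). The visible round keys are up and nothing in view has shifted, so I'm handing in.

```bash
python3 -c "
from cell import job
print(job.finish_job())"
```

```text
the job is handed in; nothing more can be done
None
```

I pressed the five round keys in order, starting from the end away from the wide key, and handed the job in holding the wide key about 6 mm down with roughly 5 N; the hand-in gave no verdict.

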